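# Wedge up the feed chute until the fuse carrier just slides

### The arm

A 7-joint arm with a two-finger parallel gripper is mounted at the origin on the work surface. World frame = base frame: x ahead of the robot, y to its left, z up, the work surface at z = 0. Lengths are in m, angles in rad, forces in N, time in s.
With the tool pointing down it reaches from about 0.4 to 0.9 m from the base axis. Payload 5.5 kg.
Tool frame: the origin (TCP) lies at the very end of the fingers, on their centre line; the grasp point (between the pads) lies 19 mm behind it; z points along the fingers, y is the direction in which the jaws open and shut (so a half turn about z gives the same grasp; the last joint's range is limited). The gripper opens to 85 mm and grips with 20 to 120 N. Pads are 22 mm wide; open, the fingers measure 114 mm over their backs; the gripper's body (76 mm by 85 mm) begins 54 mm behind the grasp point. The pads swing forward as they close: fully open they stand 13 mm farther back than shut.
Start: joints at [-1.059, 0.501, -0.427, 1.55, 0.221, 1.138, -0.21], TCP at [0.16, 0.63, 0.231] pointing down, gripper open.
Joint ranges: [-2.88, 2.88], [-0.31, 2.03], [-1.54, 1.56], [0.2, 2.42], [-1.41, 4.55], [0.19, 2.02], [-2.57, 2.57]. Speed limits (rad/s): [2.57, 2.57, 3.14, 3.14, 3.14, 3.14, 3.14].

### API

Orientations are given as a unit quaternion [x, y, z, w].
In Python, from station import observe, get_image, camera_model, hand_in gives the robot as it stands. The module is installed in compiled form; this text tells all that it offers.
- The arm moves only by the tool play_rows, never from a script. Its argument "motion" is a list of rows, each a list of 6 numbers: the shift along the tool's x, y, z in mm, then the turn, a rotation vector about the tool's x, y, z in degrees. A call has 1 to 8 rows; each row shifts and turns the commanded pose from where the row before left it, along the tool's axes as they then stand; what a row does not reach is not made up. A row lasts 1/10 s, in which the tool goes at most 50 mm and 8.59 degrees, less where a joint would pass 70% of its speed; a pose out of reach is approached as far as the arm can. A call is refused whole if a number of a shift passes 50 or a number of a turn 8.59, either way. A call with a gripper value outside its range is refused whole. "claw" is the opening, from -1 (shut) to 1 (fully open), set as the call begins (left out, the last holds). The fingers move at their own pace and stop on an object; "grip_force" is the grip in N (left out, the last holds). Time passes only in rows, so rows that do not move let the fingers close. It gives the time, the measured TCP pose, the force and the opening at its end, in the units of the state.
- observe(): the state, without advancing time (a new reading comes with each control period).
- get_image(name): name is "scene" or "top"; returns (picture, depth): 480x640x3 uint8, red, green, blue; 480x640 float32, m along the optical axis (not along the pixel's ray), 0 where there is no reading.
- camera_model(name): a dict with "K" (3x3 intrinsics, pixels), "eye" and "orientation" of the camera in the world. Camera axes: x right, y down, z forward; pixel columns grow to the right and rows downward; lengths in m; the calibration is good to about 2 mm. A picture is of the moment at which its call begins. camera_model takes no time and is no camera call.
- hand_in(): hands the job in, once; it reports no verdict.
The state is a dict: "clock": time; "joint_positions": joint angles; "joint_vel": joint speeds; "joint_torque": joint torques, N m; "position": TCP position; "orientation": TCP orientation; "contact_force": force on the tool from outside, world axes, zero at the start; "torque": the same for the moment, N m; "opening": opening from 0.0 (shut) to 1.0 (fully open).
Only numpy, scipy, OpenCV 4.12 (cv2) and the standard library are available. Lean on these libraries where they do the work, as an engineer would, in place of code of your own. Each camera call takes 0.05 s, during which the arm holds its last target. There are 200 camera calls.

### The job

Set the pitch of the feed chute: gently push the yellow wedge in under the chute's free edge until the red fuse carrier on it just starts to slide, then stop, hold it there while the carrier runs down to the blue stop at the foot, and leave the wedge in place so that the chute keeps that angle. The white rubber-backed switch plate in the other lane must not slide down. Touch nothing but the wedge, and disturb none of the other things.

Things in the scene. Friction and masses are not known exactly. Their poses are not given: they have to be found in the camera images.
- stand: Fixed chute stand: grey base plate 550 x 160 x 4 mm with two steel guide rails (64 mm apart inside, tops 24 mm above the mat) along its own x. Origin: on the mat (z = 0), on the centre line, straight below the level chute's free edge. +x (level) is the way the wedge is pushed, from the free edge to the chute's foot; y across. The plate runs from x = -300 to +250 mm.
- wedge: Loose yellow wedge, 0.3 to 0.5 kg, 230 long x 60 wide x 105 tall, standing on the base plate, 2 mm play to each rail. Origin: foot of its upright push face; +x, as the stand's, points to the thin end. Its top is flat for 40 mm, then slopes straight down to 20 mm at the thin end. It yields to a push of 2 to 9 N (never strike or push it with over 15 N) and stays where it is left, also under the chute.
- wedge_push (a point): Centre of the wedge's upright push face (60 wide x 105 tall, black pad), 50 mm above the wedge's underside. At the start the thin end, 230 mm ahead, is 10 to 50 mm short of the chute's free edge; it goes about 25 mm under the edge before it touches the chute's bar.
- chute (a joint): Tilt of the chute, rad: 0 level, growing as the free edge rises. Hinged 220 mm from that edge, 40 mm above the mat; 0.45 kg, it lies on the wedge by a round bar (diameter 10 mm) under its edge. 10 mm of wedge push raise it by about 0.02 rad. The carrier starts to slide somewhere between 0.09 and 0.20 rad (hidden, differs each time), the switch plate only about 0.03 to 0.06 rad later.
- chute_foot (a point): Point on the chute's running surface at the inner face of the blue stop lip (22 mm high) at its foot, half-way across. Turns with the chute: +x down the slope to the lip, y across, z out of the surface. The dark steel surface, 140 wide, has two lanes, centres at y = +34 and -34 mm, a 10 mm rib between and 14 mm rims.
- chute_edge (a point): Point on the running surface at the chute's free edge, half-way across, 224 mm up the slope from chute_foot; 45 mm above the mat when level.
- carrier_mid (a point): Centre (10 mm above its underside) of the loose red plastic fuse carrier, 46 (x) x 24 x 20 mm with a small grip tab on top, about 50 g, resting in one lane near the chute's upper end, about 159 mm up the slope from the lip, its long side down the slope. When it lies against the lip its centre is about 23 mm from it.
- switch_mid (a point): Centre (5 mm above its underside) of the loose white rubber-backed switch plate, 76 (x) x 48 x 10 mm, 70 g, resting in the other lane, about 159 mm up the slope from the lip. Which lane is which varies.
- bin: Bystander: loose grey stackable bin of plastic fuse carriers, 140 x 200 x 90 mm; origin at its underside.
- spotlight: Bystander: loose chrome spotlight on a round black foot, about 115 mm tall; origin at its underside.
- torch: Bystander: loose red torch lying down, 150 mm long; origin at its underside.
- bulb: Bystander: loose glass bulb standing on its white twist cap cover, 104 mm tall, fragile; origin at its underside.
- screwdriver: Bystander: loose screwdriver lying down; origin at its underside.
- tin: Bystander: loose tin, 70 across, 90 mm tall; origin at its underside.
- spare_plate: Bystander: loose spare white switch plate lying on the mat, 100 x 55 x 10 mm; origin at its underside.
Mind the look-alikes: they are no part of the job. Of the things that look like the part that bears carrier_mid, the smallest one is meant.

How it is judged:
On the way, in this order (a step that is already met when the one before it is completed fails the run):
1. the wedge has raised the chute (by at least 0.05 rad) while the carrier still rests near its upper end (value of joint chute above 0.05 rad and x of each of carrier_mid, switch_mid in the frame of chute_foot below -0.142 m and contact force between wedge and stand above 0.3 N), for 0.1 s.
2. the carrier has run down to the stop with the chute held on the wedge and the switch plate still in place (x of carrier_mid in the frame of chute_foot above -0.036 m and z of carrier_mid in the frame of chute_foot between 0 and 0.02 m and x of switch_mid in the frame of chute_foot below -0.142 m and value of joint chute above 0.07 rad), for 0.3 s.
At the end, for the whole second after the job is handed in: The carrier lies on the chute against the stop (its centre within 36 mm of the lip), the chute is still tilted by more than 0.07 rad, resting still on the wedge, and the switch plate has not slid down (its centre still at least 142 mm up the slope from the lip) (all of step 2 and velocity of joint chute between -0.03 and 0.03 rad/s); the robot touches nothing.
It fails at once if the switch plate slides down (centre less than 142 mm from the lip) (not (x of switch_mid in the frame of chute_foot below -0.142 m)).
It fails at once if the wedge is pushed or struck with more than 15 N (contact force between any of the fingers, the arm and wedge above 15 N).
It fails at once if the robot touches the chute, its stand, the carrier or the switch plate (contact force between any of the fingers, the arm and stand above 0.5 N or contact force between any of the fingers, the arm and carrier above 0.5 N or contact force between any of the fingers, the arm and switch_plate above 0.5 N).
It fails at once if a bystander is moved by more than 20 mm or tipped (distance of any of bin, spotlight, torch, bulb, screwdriver, tin, spare_plate from where it was at the start of the episode above 0.02 m).
It also fails if it takes over 61 s, if anything falls off the work surface, if the arm or the gripper's body presses on something with over 40 N, if the wrist force passes 120 N, or if a joint passes its speed limit or range.

## Working session

There is one attempt and no reset: what is moved stays moved. The work goes in short steps, Python scripts to look and compute and a tool call to move; the robot and the scene stay as the last step left them, time stands still between calls to the robot, and variables do not carry over. Pictures are saved under pics/ and viewed, about 8 in all and at most 12, crops included, and the job is handed in when it is done.

Besides the shell and the picture viewer there is one more tool, called by a JSON object that holds its "method" and its "body", one argument or row to a line. play_rows: Moves the arm, as the interface text tells. Its arguments: {"type":"object","properties":{"motion":{"type":"array","items":{"type":"array","items":{"type":"number"}}},"claw":{"type":"number"},"grip_force":{"type":"number"}},"required":["motion"]}

```bash
mkdir -p pics; cat > h.py <<'E'
import numpy as np, cv2
from scipy.spatial.transform import Rotation as R
from station import observe,get_image,camera_model,hand_in
def grab(n):
    im,d=get_image(n); m=camera_model(n); return im,d,m
def pts(d,m):
    K=np.array(m["K"]); v,u=np.mgrid[0:480,0:640]
    c=np.stack([(u-K[0,2])/K[0,0]*d,(v-K[1,2])/K[1,1]*d,d],-1)
    return c@R.from_quat(m["orientation"]).as_matrix().T+np.array(m["eye"])
def proj(p,m):
    K=np.array(m["K"]); c=(np.atleast_2d(p)-np.array(m["eye"]))@R.from_quat(m["orientation"]).as_matrix()
    return (c@K.T)[:,:2]/c[:,2:]
def save(n,im): cv2.imwrite("pics/"+n,im[:,:,::-1])
E
python3 - <<'E'
from h import *
for n in("scene","top"):
    im,d,m=grab(n); save(n+"0.png",im); np.savez(n+"0.npz",im=im,d=d); print(n,m)
print(observe())
E
```

```text
scene {'K': array([[469.02227003,   0.        , 321.12499997],
       [  0.        , 469.02227003, 238.48829411],
       [  0.        ,   0.        ,   1.        ]]), 'eye': array([1.20306951, 0.75116062, 0.77031172]), 'orientation': array([ 0.3118625 ,  0.83396388, -0.42298888, -0.16830458])}
top {'K': array([[609.55008407,   0.        , 315.3550552 ],
       [  0.        , 609.55008407, 238.00239954],
       [  0.        ,   0.        ,   1.        ]]), 'eye': array([0.34283008, 0.03203924, 1.48488475]), 'orientation': array([-0.70250043,  0.70915101, -0.0442519 ,  0.04049404])}
{'clock': 0.1, 'joint_positions': array([-1.0588104 ,  0.50176379, -0.42680722,  1.55133978,  0.22080417,
        1.13829294, -0.21026103]), 'joint_vel': array([ 0.00105648, -0.00233697, -0.00080623, -0.00340028, -0.00086393,
        0.00150742,  0.00110428]), 'joint_torque': array([-1.11468014e-02, -5.70811486e+01, -5.83839253e+00, -2.81749910e+01,
        1.04918631e-02,  5.51454446e-03, -1.54114059e-05]), 'position': array([0.15993371, 0.62937703, 0.23035931]), 'orientation': array([ 1.24028856e-01,  9.92278226e-01, -8.63902461e-04, -1.39244395e-04]), 'contact_force': array([-0.44244653, -0.31345713,  0.18370607]), 'torque': array([-0.04181333, -0.04879531,  0.01493353]), 'opening': 1.0004661064176719}
```

View pics/scene0.png

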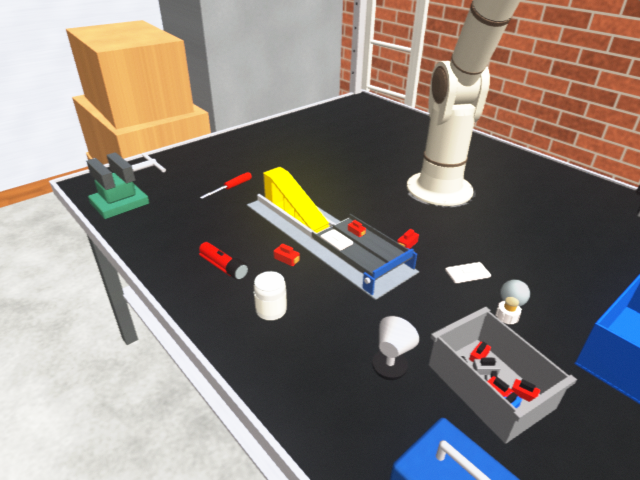

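View pics/top0.png

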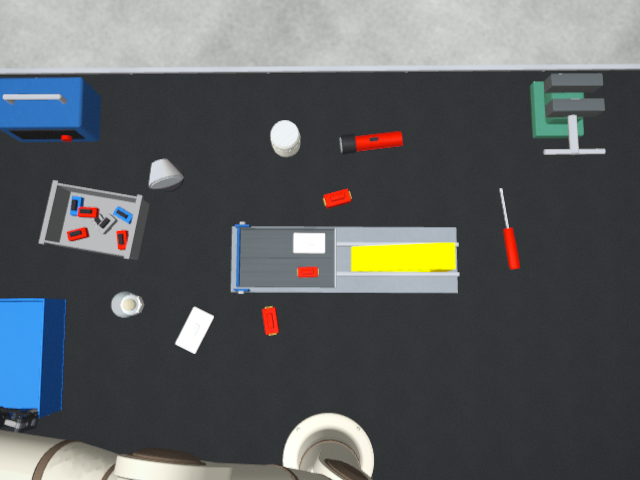

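The carrier on the chute is at top (308,272) and scene (357,229). Its look-alikes are at top (337,198), top (270,320) and inside the bin. The switch plate is at top (309,243), and its look-alike, the spare plate, is at (195,330). The wedge is yellow at top (403,257), with its tall end on the right, so it is pushed to the left in the image.

```bash
python3 - <<'E'
from h import *
z=np.load("top0.npz"); im,d=z["im"],z["d"]; m=camera_model("top"); P=pts(d,m)
h=cv2.cvtColor(im,cv2.COLOR_RGB2HSV)
Y=(h[...,0]>22)&(h[...,0]<35)&(h[...,1]>150)&(h[...,2]>100)
w=P[Y]; print("wedge n",len(w),w.min(0),w.max(0))
for lo,hi in((.104,.2),(.02,.05)):
    q=w[(w[:,2]>lo)&(w[:,2]<hi)]; print(lo,q.min(0),q.max(0),len(q))
top=w[w[:,2]>.10]; r=cv2.minAreaRect((top[:,:2]*1000).astype(np.float32)); print("top rect mm",r)
sl=w[(w[:,2]<.1)]; r=cv2.minAreaRect((w[:,:2]*1000).astype(np.float32)); print("wedge rect",r)
# stand plate
g=(np.abs(P[...,2]-.004)<.003)&(h[...,2]>110)&(h[...,1]<90); g=g.astype(np.uint8)
n,l,s,c=cv2.connectedComponentsWithStats(g)
q=P[...,:2][ (g>0)&(np.arange(640)[None]>225)&(np.arange(640)[None]<465)&(np.arange(480)[:,None]>220)&(np.arange(480)[:,None]<300)]
print("plate",cv2.minAreaRect((q*1000).astype(np.float32)),len(q))
red=((h[...,0]<8)|(h[...,0]>172))&(h[...,1]>150)&(h[...,2]>90)
n,l,s,c=cv2.connectedComponentsWithStats(red.astype(np.uint8))
for i in range(1,n):
    if s[i,4]>60: a=P[l==i]; r=cv2.minAreaRect((a[:,:2]*1000).astype(np.float32)); print("red",c[i].round(),s[i,4],a.mean(0).round(3),np.round(r[1]))
wh=(h[...,2]>200)&(h[...,1]<40); n,l,s,c=cv2.connectedComponentsWithStats(wh.astype(np.uint8))
for i in range(1,n):
    if 200<s[i,4]<5000: a=P[l==i]; print("white",c[i].round(),s[i,4],np.median(a,0).round(3))
b=(h[...,0]>100)&(h[...,0]<125)&(h[...,1]>150); b[:,:225]=0;b[:,260:]=0;b[:215]=0;b[300:]=0
a=P[b];print("lip",a.min(0),a.max(0),np.median(a,0))
save("crop0.png",cv2.resize(im[210:310,220:470],None,fx=3,fy=3))
E
```

```text
wedge n 2797 [ 0.34283008 -0.29306835  0.00653539] [0.50513349 0.03203924 1.48488475]
0.104 [ 0.43485633 -0.29150463  0.10400717] [ 0.4949645  -0.23105093  0.11698909] 558
0.02 [ 0.43460092 -0.2816183   0.02022245] [ 0.50411546 -0.06180459  0.04995996] 668
top rect mm ((426.5220947265625, -127.39675903320312), (72.11750793457031, 352.8395080566406), 16.144432067871094)
wedge rect ((450.40570068359375, -120.48304748535156), (121.84583282470703, 352.8395080566406), 16.144432067871094)
plate ((475.718505859375, -47.830169677734375), (555.4652099609375, 176.16387939453125), 89.69480895996094) 3229
red [379. 141.] 716 [ 0.755 -0.133  0.037] [114. 500.]
red [ 66. 138.] 69 [0.76  0.617 0.065] [13. 31.]
red [337. 198.] 371 [ 0.615 -0.03   0.035] [ 67. 312.]
red [ 88. 212.] 149 [0.584 0.565 0.045] [47. 29.]
red [511. 248.] 462 [ 0.489 -0.448  0.027] [101. 534.]
red [ 78. 234.] 158 [0.532 0.591 0.036] [630.  39.]
red [122. 239.] 130 [0.52  0.488 0.028] [49. 24.]
red [307. 272.] 198 [0.435 0.044 0.067] [45. 25.]
red [270. 320.] 369 [0.323 0.133 0.032] [ 62. 122.]
white [53. 18.] 328 [ 1.481  1.025 -0.753]
white [142.  39.] 417 [ 1.39   0.672 -0.752]
white [30. 96.] 217 [0.828 0.662 0.164]
white [569. 138.] 353 [ 0.733 -0.576  0.107]
white [284. 135.] 647 [0.756 0.097 0.089]
white [158. 171.] 286 [0.668 0.387 0.103]
white [309. 243.] 634 [0.504 0.039 0.054]
white [374. 243.] 233 [ 0.506 -0.108  0.02 ]
white [396. 274.] 465 [ 0.431 -0.169  0.022]
white [125. 305.] 376 [0.361 0.456 0.097]
white [194. 330.] 945 [0.302 0.315 0.009]
white [328. 439.] 2014 [0.054 0.003 0.012]
white [ 17. 465.] 1030 [0.17  0.378 0.746]
white [ 69. 471.] 957 [0.168 0.308 0.776]
white [149. 470.] 1288 [0.181 0.203 0.829]
lip [ 0.34283008  0.03203924 -0.00456681] [0.55884358 0.22017856 1.48488475] [0.4850094  0.20488252 0.0643934 ]
```

View pics/crop0.png

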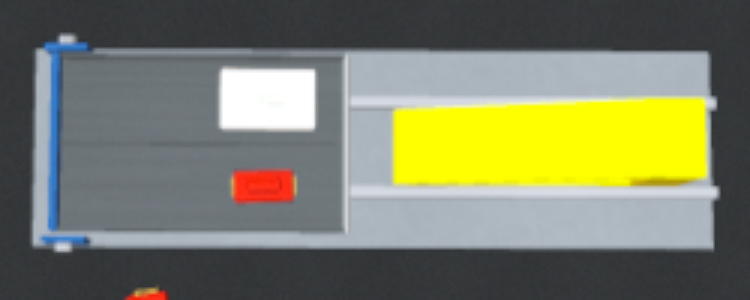

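The crop confirms the choice: the small red carrier (45 x 25 mm) is in the near lane and the white plate is in the other. The wedge's thin end sits about 39 mm short of the chute edge, which fits the stated 10 to 50 mm. The wedge is pushed along +Y. I'll turn the tool so its x axis points along +Y, then go around behind the push face.

{"method": "play_rows", "body": {
  "motion": [
    [0,0,-5,0,0,8.4],
    [0,0,-5,0,0,8.4],
    [0,0,0,0,0,8.4],
    [0,0,0,0,0,8.4],
    [0,0,0,0,0,8.4],
    [0,0,0,0,0,8.4],
    [0,0,0,0,0,8.4],
    [0,0,0,0,0,8.4]
  ],
  "claw": -1,
  "grip_force": 40
}}

```text
clock: 0.9
position: [0.1599, 0.6296, 0.2407]
orientation: [0.655, 0.756, -0.001, 0.0]
contact_force: [-0.3, 0.8, 0.4]
opening: 0.001
```

{"method": "play_rows", "body": {
  "motion": [
    [0,0,0,0,0,8.5],
    [-30,24,0,0,0,0],
    [-30,24,0,0,0,0],
    [-30,24,0,0,0,0],
    [-30,24,0,0,0,0]
  ]
}}

```text
clock: 1.4
position: [0.2567, 0.5085, 0.2408]
orientation: [0.707, 0.708, -0.0, 0.0]
contact_force: [1.4, -0.7, 0.3]
opening: 0.001
```

{"method": "play_rows", "body": {
  "motion": [
    [-36,24,0,0,0,0],
    [-36,24,0,0,0,0],
    [-36,24,0,0,0,0],
    [-36,24,0,0,0,0],
    [-36,24,0,0,0,0],
    [-36,24,0,0,0,0],
    [-36,24,0,0,0,0],
    [-36,24,0,0,0,0]
  ]
}}

```text
clock: 2.2
position: [0.4488, 0.2205, 0.2412]
orientation: [0.707, 0.707, -0.0, -0.0]
contact_force: [0.3, 0.3, 0.8]
opening: 0.001
```

{"method": "play_rows", "body": {
  "motion": [
    [-40,6,0,0,0,0],
    [-40,6,0,0,0,0],
    [-40,6,0,0,0,0],
    [-40,6,0,0,0,0],
    [-40,0,0,0,0,0],
    [-40,0,0,0,0,0],
    [-40,0,0,0,0,0],
    [-40,0,0,0,0,0]
  ]
}}

```text
clock: 3.0
position: [0.4721, -0.0992, 0.2411]
orientation: [0.707, 0.707, -0.0, -0.0]
contact_force: [0.1, 0.7, -1.3]
opening: 0.006
```

{"method": "play_rows", "body": {
  "motion": [
    [-40,0,0,0,0,0],
    [-40,0,0,0,0,0],
    [-40,0,0,0,0,0],
    [-40,0,0,0,0,0],
    [-40,0,0,0,0,0],
    [-40,0,0,0,0,0],
    [-20,0,0,0,5,0],
    [0,0,0,0,0,0]
  ]
}}

```text
clock: 3.8
position: [0.4697, -0.3644, 0.2405]
orientation: [0.709, 0.703, 0.03, -0.031]
contact_force: [-0.6, -0.6, 0.7]
opening: -0.001
```

{"method": "play_rows", "body": {
  "motion": [
    [-3,-1,35,0,0,0],
    [-3,-1,35,0,0,0],
    [-3,-1,35,0,0,0],
    [-3,0,35,0,0,0],
    [-2,0,25,0,0,0],
    [-1,0,15,0,0,0],
    [0,0,5,0,0,0],
    [0,0,0,0,0,0]
  ]
}}

```text
clock: 4.6
position: [0.4698, -0.3563, 0.0555]
orientation: [0.706, 0.707, 0.031, -0.031]
contact_force: [0.3, -1.1, -0.3]
opening: -0.0
```

```bash
python3 - <<'E'
from h import *
im,d,m=grab("scene"); save("s1.png",cv2.resize(im[140:300,180:440],None,fx=3,fy=3)); print(observe()["contact_force"],observe()["position"])
E
```

```text
[0.76749691 0.51010889 0.7253846 ] [ 0.47039489 -0.35684974  0.05645033]
```

View pics/s1.png

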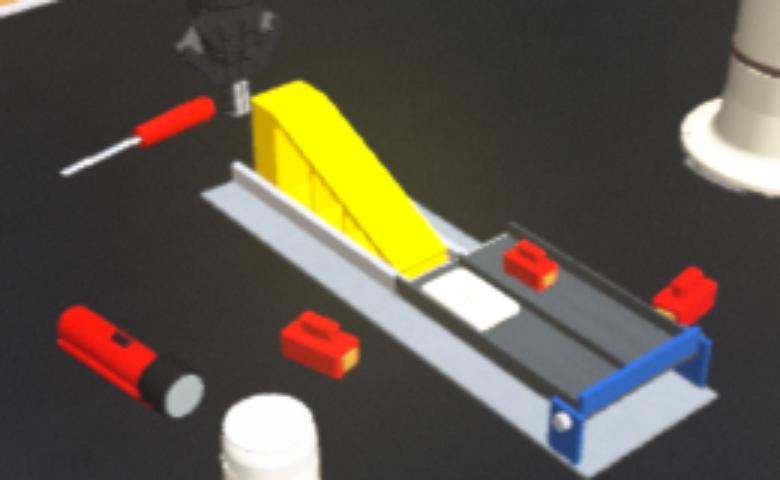

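{"method": "play_rows", "body": {
  "motion": [
    [15,-1,1.3,0,0,0],
    [12,-1,1,0,0,0],
    [8,0,1,0,0,0],
    [4,0,0.3,0,0,0],
    [1,0,0.1,0,0,0],
    [1,0,0.1,0,0,0],
    [1,0,0.1,0,0,0],
    [1,0,0.1,0,0,0]
  ]
}}

```text
clock: 5.45
position: [0.4676, -0.3138, 0.0554]
orientation: [0.706, 0.706, 0.031, -0.031]
contact_force: [-0.9, 0.6, -0.6]
opening: 0.001
```

{"method": "play_rows", "body": {
  "motion": [
    [1,0,0.1,0,0,0],
    [1,0,0.1,0,0,0],
    [1,0,0.1,0,0,0],
    [1,0,0.1,0,0,0],
    [1,0,0.1,0,0,0],
    [1,0,0.1,0,0,0],
    [1,0,0.1,0,0,0],
    [1,0,0.1,0,0,0]
  ]
}}

```text
clock: 6.25
position: [0.4678, -0.3052, 0.0553]
orientation: [0.706, 0.707, 0.031, -0.031]
contact_force: [0.9, -0.6, -0.1]
opening: 0.001
```

{"method": "play_rows", "body": {
  "motion": [
    [1,0,0.1,0,0,0],
    [1,0,0.1,0,0,0],
    [1,0,0.1,0,0,0],
    [1,0,0.1,0,0,0],
    [1,0,0.1,0,0,0],
    [1,0,0.1,0,0,0],
    [1,0,0.1,0,0,0],
    [1,0,0.1,0,0,0]
  ]
}}

```text
clock: 7.05
position: [0.4678, -0.2975, 0.0553]
orientation: [0.706, 0.707, 0.031, -0.031]
contact_force: [0.3, -0.4, 0.4]
opening: 0.002
```

```bash
cat >> h.py <<'E'
def status():
    im,d,m=grab("top"); P=pts(d,m); h=cv2.cvtColor(im,cv2.COLOR_RGB2HSV)
    u=np.arange(640)[None]; v=np.arange(480)[:,None]; box=(u>225)&(u<470)&(v>220)&(v<298)
    red=((h[...,0]<8)|(h[...,0]>172))&(h[...,1]>150)&(h[...,2]>90)&box
    wh=(h[...,2]>225)&(h[...,1]<40)&box&(u>228)&(u<335)
    Y=(h[...,0]>22)&(h[...,0]<35)&(h[...,1]>150)&(h[...,2]>100)&box
    dk=(h[...,2]<140)&box&(d>0)&(P[...,0]>.42)&(P[...,0]<.52)&(P[...,1]>-.01)&(P[...,1]<.19)&(P[...,2]>.03)&(P[...,2]<.12)&~red
    # slope of running surface: fit z over y on dark surface
    q=P[dk]; k=np.polyfit(q[:,1],q[:,2],1)
    for _ in range(3):
        r=q[:,2]-np.polyval(k,q[:,1]); s=np.abs(r)<.004; k=np.polyfit(q[s,1],q[s,2],1)
    f=lambda M:(np.round([M.nonzero()[1].mean(),M.nonzero()[0].mean()],2),np.median(P[M],0).round(3))
    o=observe()
    print("t",round(o["clock"],2),"tilt",round(-np.arctan(k[0]),4),s.sum(),"car",*f(red),"sw",*f(wh),wh.sum(),"wedge u",Y.nonzero()[1].min(),Y.nonzero()[1].max(),"F",o["contact_force"].round(1),"p",o["position"].round(4))
    return im
E
python3 -c "
from h import *
status()"
```

```text
t 7.1 tilt -0.0006 2081 car [307.15 271.63] [0.434 0.044 0.065] sw [308.97 242.48] [0.505 0.039 0.055] 556 wedge u 350 453 F [ 0.5 -0.6  0.5] p [ 0.4678 -0.2972  0.0553]
```

{"method": "play_rows", "body": {
  "motion": [
    [1,0,0.1,0,0,0],
    [1,0,0.1,0,0,0],
    [1,0,0.1,0,0,0],
    [1,0,0.1,0,0,0],
    [1,0,0.1,0,0,0],
    [1,0,0.1,0,0,0],
    [1,0,0.1,0,0,0],
    [1,0,0.1,0,0,0]
  ]
}}

```text
clock: 7.9
position: [0.4678, -0.2892, 0.0552]
orientation: [0.706, 0.707, 0.031, -0.031]
contact_force: [0.4, -1.7, 0.7]
opening: 0.004
```

{"method": "play_rows", "body": {
  "motion": [
    [1,0,0.1,0,0,0],
    [1,0,0.1,0,0,0],
    [1,0,0.1,0,0,0],
    [1,0,0.1,0,0,0],
    [1,0,0.1,0,0,0],
    [1,0,0.1,0,0,0],
    [1,0,0.1,0,0,0],
    [1,0,0.1,0,0,0]
  ]
}}

```text
clock: 8.7
position: [0.4678, -0.2811, 0.0551]
orientation: [0.706, 0.707, 0.031, -0.031]
contact_force: [0.2, -1.1, 0.6]
opening: 0.002
```

```bash
python3 -c "
from h import *
status()"
```

```text
t 8.75 tilt 0.0034 2041 car [307.24 271.62] [0.434 0.044 0.065] sw [309.  242.5] [0.505 0.039 0.055] 558 wedge u 343 446 F [ 0.3 -1.7  0.9] p [ 0.4677 -0.2809  0.055 ]
```

{"method": "play_rows", "body": {
  "motion": [
    [1.5,0,0.13,0,0,0],
    [1.5,0,0.13,0,0,0],
    [1.5,0,0.13,0,0,0],
    [1.5,0,0.13,0,0,0],
    [1.5,0,0.13,0,0,0],
    [1.5,0,0.13,0,0,0],
    [1.5,0,0.13,0,0,0],
    [1.5,0,0.13,0,0,0]
  ]
}}

```text
clock: 9.55
position: [0.4677, -0.269, 0.055]
orientation: [0.706, 0.707, 0.031, -0.031]
contact_force: [0.5, -1.9, -0.6]
opening: 0.001
```

{"method": "play_rows", "body": {
  "motion": [
    [1.5,0,0.13,0,0,0],
    [1.5,0,0.13,0,0,0],
    [1.5,0,0.13,0,0,0],
    [1.5,0,0.13,0,0,0],
    [1.5,0,0.13,0,0,0],
    [1.5,0,0.13,0,0,0],
    [1.5,0,0.13,0,0,0],
    [1.5,0,0.13,0,0,0]
  ]
}}

```text
clock: 10.35
position: [0.4677, -0.257, 0.055]
orientation: [0.706, 0.707, 0.031, -0.031]
contact_force: [-0.1, -1.3, -0.2]
opening: 0.006
```

{"method": "play_rows", "body": {
  "motion": [
    [1.5,0,0.13,0,0,0],
    [1.5,0,0.13,0,0,0],
    [1.5,0,0.13,0,0,0],
    [1.5,0,0.13,0,0,0],
    [1.5,0,0.13,0,0,0],
    [1.5,0,0.13,0,0,0],
    [1.5,0,0.13,0,0,0],
    [1.5,0,0.13,0,0,0]
  ]
}}

```text
clock: 11.15
position: [0.4677, -0.245, 0.0551]
orientation: [0.706, 0.707, 0.031, -0.031]
contact_force: [-0.3, -0.6, -0.3]
opening: -0.0
```

```bash
python3 -c "
from h import *
status()"
```

```text
t 11.2 tilt 0.0031 2020 car [307.24 271.62] [0.434 0.044 0.066] sw [309.  242.5] [0.504 0.039 0.054] 558 wedge u 337 430 F [-0.2 -1.   0.7] p [ 0.4677 -0.2446  0.055 ]
```

{"method": "play_rows", "body": {
  "motion": [
    [1,0,0.09,0,0,0],
    [1,0,0.09,0,0,0],
    [1,0,0.09,0,0,0],
    [1,0,0.09,0,0,0],
    [1,0,0.09,0,0,0],
    [1,0,0.09,0,0,0],
    [1,0,0.09,0,0,0],
    [1,0,0.09,0,0,0]
  ]
}}

```text
clock: 12.0
position: [0.4677, -0.237, 0.0551]
orientation: [0.706, 0.707, 0.031, -0.031]
contact_force: [0.5, -0.5, -0.3]
opening: -0.002
```

{"method": "play_rows", "body": {
  "motion": [
    [1,0,0.09,0,0,0],
    [1,0,0.09,0,0,0],
    [1,0,0.09,0,0,0],
    [1,0,0.09,0,0,0],
    [1,0,0.09,0,0,0],
    [1,0,0.09,0,0,0],
    [1,0,0.09,0,0,0],
    [1,0,0.09,0,0,0]
  ]
}}

```text
clock: 12.8
position: [0.4678, -0.229, 0.055]
orientation: [0.706, 0.707, 0.031, -0.031]
contact_force: [0.1, -3.8, -1.6]
opening: -0.001
```

{"method": "play_rows", "body": {
  "motion": [
    [1,0,0.09,0,0,0],
    [1,0,0.09,0,0,0],
    [1,0,0.09,0,0,0],
    [1,0,0.09,0,0,0],
    [1,0,0.09,0,0,0],
    [1,0,0.09,0,0,0],
    [1,0,0.09,0,0,0],
    [1,0,0.09,0,0,0]
  ]
}}

```text
clock: 13.6
position: [0.4678, -0.221, 0.0551]
orientation: [0.706, 0.707, 0.031, -0.031]
contact_force: [0.3, -4.4, -0.2]
opening: -0.001
```

```bash
python3 -c "
from h import *
status()"
```

```text
t 13.65 tilt 0.0307 2079 car [307.14 271.5 ] [0.435 0.044 0.07 ] sw [308.51 242.13] [0.505 0.041 0.059] 564 wedge u 337 420 F [-0.4 -3.5  0.2] p [ 0.4677 -0.2207  0.055 ]
```

{"method": "play_rows", "body": {
  "motion": [
    [1,0,0.09,0,0,0],
    [1,0,0.09,0,0,0],
    [1,0,0.09,0,0,0],
    [1,0,0.09,0,0,0],
    [1,0,0.09,0,0,0],
    [1,0,0.09,0,0,0],
    [1,0,0.09,0,0,0],
    [1,0,0.09,0,0,0]
  ]
}}

```text
clock: 14.45
position: [0.4677, -0.2129, 0.055]
orientation: [0.706, 0.707, 0.031, -0.031]
contact_force: [0.8, -3.5, 0.2]
opening: -0.002
```

{"method": "play_rows", "body": {
  "motion": [
    [1,0,0.09,0,0,0],
    [1,0,0.09,0,0,0],
    [1,0,0.09,0,0,0],
    [1,0,0.09,0,0,0],
    [1,0,0.09,0,0,0],
    [1,0,0.09,0,0,0],
    [1,0,0.09,0,0,0],
    [1,0,0.09,0,0,0]
  ]
}}

```text
clock: 15.25
position: [0.4677, -0.2049, 0.055]
orientation: [0.706, 0.707, 0.031, -0.031]
contact_force: [-0.3, -5.1, 2.2]
opening: 0.0
```

```bash
python3 -c "
from h import *
status()"
```

```text
t 15.3 tilt 0.0627 2145 car [306.85 271.37] [0.435 0.044 0.075] sw [308.03 242.02] [0.504 0.041 0.064] 588 wedge u 337 413 F [-0.6 -3.2  1.7] p [ 0.4677 -0.2046  0.055 ]
```

{"method": "play_rows", "body": {
  "motion": [
    [1,0,0.09,0,0,0],
    [1,0,0.09,0,0,0],
    [1,0,0.09,0,0,0],
    [1,0,0.09,0,0,0],
    [1,0,0.09,0,0,0],
    [1,0,0.09,0,0,0],
    [1,0,0.09,0,0,0],
    [1,0,0.09,0,0,0]
  ]
}}

```text
clock: 16.1
position: [0.4677, -0.1968, 0.055]
orientation: [0.706, 0.707, 0.031, -0.031]
contact_force: [0.6, -4.5, 1.8]
opening: 0.003
```

```bash
python3 -c "
from h import *
status()"
```

```text
t 16.15 tilt 0.0791 2150 car [306.46 271.32] [0.435 0.044 0.077] sw [307.99 242.  ] [0.504 0.041 0.067] 588 wedge u 337 409 F [ 0.1 -4.5  0.5] p [ 0.4677 -0.1966  0.055 ]
```

{"method": "play_rows", "body": {
  "motion": [
    [1,0,0.09,0,0,0],
    [1,0,0.09,0,0,0],
    [1,0,0.09,0,0,0],
    [1,0,0.09,0,0,0],
    [0,0,0,0,0,0],
    [0,0,0,0,0,0]
  ]
}}

```text
clock: 16.75
position: [0.4677, -0.1926, 0.0549]
orientation: [0.706, 0.707, 0.031, -0.031]
contact_force: [0.9, -3.8, 1.8]
opening: 0.0
```

```bash
python3 -c "
from h import *
status()"
```

```text
t 16.8 tilt 0.0875 2161 car [306.32 271.27] [0.435 0.045 0.078] sw [308. 242.] [0.504 0.041 0.068] 589 wedge u 337 407 F [-0.  -2.8  2.2] p [ 0.4677 -0.1926  0.0549]
```

{"method": "play_rows", "body": {
  "motion": [
    [1,0,0.09,0,0,0],
    [1,0,0.09,0,0,0],
    [1,0,0.09,0,0,0],
    [1,0,0.09,0,0,0],
    [0,0,0,0,0,0],
    [0,0,0,0,0,0]
  ]
}}

```text
clock: 17.4
position: [0.4677, -0.1886, 0.0549]
orientation: [0.706, 0.707, 0.031, -0.031]
contact_force: [-0.4, -2.4, 2.5]
opening: 0.0
```

```bash
python3 -c "
from h import *
status()"
```

```text
t 17.45 tilt 0.0939 2171 car [306.29 271.2 ] [0.435 0.044 0.08 ] sw [308. 242.] [0.504 0.041 0.07 ] 589 wedge u 337 405 F [-0.  -3.   1.4] p [ 0.4676 -0.1886  0.0549]
```

{"method": "play_rows", "body": {
  "motion": [
    [1,0,0.09,0,0,0],
    [1,0,0.09,0,0,0],
    [1,0,0.09,0,0,0],
    [1,0,0.09,0,0,0],
    [0,0,0,0,0,0],
    [0,0,0,0,0,0]
  ]
}}

```text
clock: 18.05
position: [0.4676, -0.1845, 0.0549]
orientation: [0.706, 0.707, 0.031, -0.031]
contact_force: [0.3, -3.3, 0.8]
opening: 0.0
```

```bash
python3 -c "
from h import *
status()"
```

```text
t 18.1 tilt 0.1024 2177 car [306.3  271.21] [0.435 0.046 0.082] sw [308. 242.] [0.504 0.041 0.071] 589 wedge u 337 403 F [-0.3 -3.   1.9] p [ 0.4677 -0.1846  0.0549]
```

{"method": "play_rows", "body": {
  "motion": [
    [1,0,0.09,0,0,0],
    [1,0,0.09,0,0,0],
    [1,0,0.09,0,0,0],
    [1,0,0.09,0,0,0],
    [0,0,0,0,0,0],
    [0,0,0,0,0,0]
  ]
}}

```text
clock: 18.7
position: [0.4677, -0.1806, 0.0549]
orientation: [0.706, 0.707, 0.031, -0.031]
contact_force: [0.1, -2.4, 1.3]
opening: 0.002
```

```bash
python3 -c "
from h import *
status()"
```

```text
t 18.75 tilt 0.1098 2158 car [306.12 271.14] [0.435 0.046 0.083] sw [307.97 241.98] [0.504 0.041 0.072] 588 wedge u 337 402 F [-0.8 -2.7  1.6] p [ 0.4677 -0.1806  0.0549]
```

{"method": "play_rows", "body": {
  "motion": [
    [1,0,0.09,0,0,0],
    [1,0,0.09,0,0,0],
    [1,0,0.09,0,0,0],
    [1,0,0.09,0,0,0],
    [0,0,0,0,0,0],
    [0,0,0,0,0,0]
  ]
}}

```text
clock: 19.35
position: [0.4677, -0.1766, 0.0549]
orientation: [0.706, 0.707, 0.031, -0.031]
contact_force: [-0.5, -3.9, 1.7]
opening: 0.003
```

```bash
python3 -c "
from h import *
status()"
```

```text
t 19.4 tilt 0.1183 2160 car [306.02 271.11] [0.435 0.046 0.085] sw [307.85 241.89] [0.503 0.041 0.073] 607 wedge u 336 400 F [ 0.3 -3.4  1.2] p [ 0.4677 -0.1766  0.0549]
```

{"method": "play_rows", "body": {
  "motion": [
    [1,0,0.09,0,0,0],
    [1,0,0.09,0,0,0],
    [1,0,0.09,0,0,0],
    [1,0,0.09,0,0,0],
    [0,0,0,0,0,0],
    [0,0,0,0,0,0]
  ]
}}

```text
clock: 20.0
position: [0.4677, -0.1726, 0.0549]
orientation: [0.706, 0.707, 0.031, -0.031]
contact_force: [-0.8, -3.9, 2.5]
opening: -0.003
```

```bash
python3 -c "
from h import *
status()"
```

```text
t 20.05 tilt 0.1274 2159 car [303.3  271.07] [0.435 0.051 0.084] sw [307.67 241.68] [0.504 0.041 0.075] 622 wedge u 336 398 F [ 0.7 -3.8  1.8] p [ 0.4676 -0.1725  0.0549]
```

The carrier has started to slide: it moved 2.7 px at a tilt of about 0.127 rad. I'll hold here.

{"method": "play_rows", "body": {
  "motion": [
    [0,0,0,0,0,0],
    [0,0,0,0,0,0],
    [0,0,0,0,0,0],
    [0,0,0,0,0,0],
    [0,0,0,0,0,0],
    [0,0,0,0,0,0]
  ]
}}

```text
clock: 20.65
position: [0.4676, -0.1726, 0.0548]
orientation: [0.706, 0.707, 0.031, -0.031]
contact_force: [-0.4, -3.3, 0.7]
opening: -0.005
```

```bash
python3 -c "
from h import *
status()"
```

```text
t 20.7 tilt 0.126 2169 car [289.65 271.14] [0.435 0.083 0.081] sw [307.67 241.68] [0.504 0.041 0.074] 622 wedge u 336 398 F [ 0.5 -2.5 -0. ] p [ 0.4677 -0.1726  0.0549]
```

{"method": "play_rows", "body": {
  "motion": [
    [0,0,0,0,0,0],
    [0,0,0,0,0,0],
    [0,0,0,0,0,0],
    [0,0,0,0,0,0],
    [0,0,0,0,0,0],
    [0,0,0,0,0,0]
  ]
}}

```text
clock: 21.3
position: [0.4676, -0.1726, 0.0549]
orientation: [0.706, 0.707, 0.031, -0.031]
contact_force: [0.6, -1.7, 0.5]
opening: -0.002
```

```bash
python3 -c "
from h import *
status()"
```

```text
t 21.35 tilt 0.1264 2128 car [263.32 271.22] [0.436 0.144 0.072] sw [307.67 241.68] [0.504 0.041 0.074] 622 wedge u 336 398 F [ 0.4 -1.4  0.5] p [ 0.4676 -0.1726  0.0549]
```

{"method": "play_rows", "body": {
  "motion": [
    [0,0,0,0,0,0],
    [0,0,0,0,0,0],
    [0,0,0,0,0,0],
    [0,0,0,0,0,0],
    [0,0,0,0,0,0],
    [0,0,0,0,0,0],
    [0,0,0,0,0,0],
    [0,0,0,0,0,0]
  ]
}}

```text
clock: 22.15
position: [0.4676, -0.1727, 0.0548]
orientation: [0.706, 0.707, 0.031, -0.031]
contact_force: [-0.3, -0.6, 0.5]
opening: 0.003
```

{"method": "play_rows", "body": {
  "motion": [
    [0,0,0,0,0,0],
    [0,0,0,0,0,0],
    [0,0,0,0,0,0],
    [0,0,0,0,0,0],
    [0,0,0,0,0,0],
    [0,0,0,0,0,0]
  ]
}}

```text
clock: 22.75
position: [0.4676, -0.1727, 0.0549]
orientation: [0.706, 0.707, 0.031, -0.031]
contact_force: [0.2, -0.5, 0.0]
opening: 0.003
```

```bash
python3 -c "
from h import *
im=status(); save('t2.png',cv2.resize(im[200:310,220:470],None,fx=3,fy=3))"
```

```text
t 22.8 tilt 0.1273 2218 car [246.98 271.35] [0.437 0.184 0.067] sw [307.62 241.68] [0.504 0.041 0.074] 624 wedge u 336 398 F [ 0.8 -0.5  0.1] p [ 0.4676 -0.1728  0.0549]
```

View pics/t2.png

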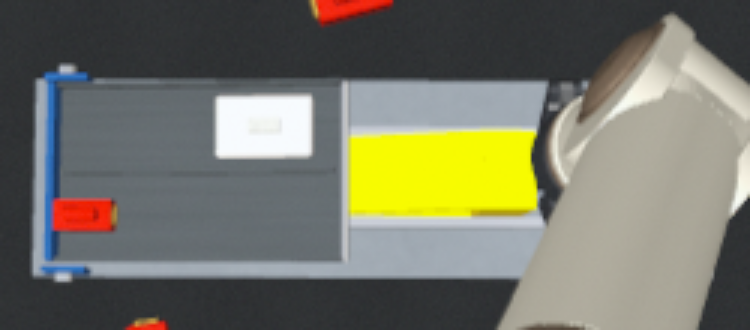

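The carrier is at the lip (crop pixel 84,215) and the switch plate is still at the top (crop pixel 264,127). I'll back the tool straight off the wedge, slowly at first.

{"method": "play_rows", "body": {
  "motion": [
    [-1,0,-0.09,0,0,0],
    [-1,0,-0.09,0,0,0],
    [-2,0,-0.2,0,0,0],
    [-4,0,-0.4,0,0,0],
    [-8,0,-0.7,0,0,0],
    [-12,0,-1,0,0,0],
    [-15,0,-1.3,0,0,0],
    [-15,0,-1.3,0,0,0]
  ]
}}

```text
clock: 23.6
position: [0.4676, -0.233, 0.0549]
orientation: [0.706, 0.706, 0.031, -0.031]
contact_force: [-0.3, -0.4, 0.2]
opening: -0.002
```

{"method": "play_rows", "body": {
  "motion": [
    [-15,0,-1.3,0,0,0],
    [-10,0,-10,0,0,0],
    [-5,0,-20,0,0,0],
    [0,0,-30,0,0,0],
    [0,0,-30,0,0,0],
    [0,0,-10,0,0,0],
    [0,0,0,0,0,0],
    [0,0,0,0,0,0]
  ]
}}

```text
clock: 24.4
position: [0.4674, -0.2694, 0.1527]
orientation: [0.706, 0.707, 0.031, -0.031]
contact_force: [0.1, 0.5, -0.5]
opening: -0.001
```

```bash
python3 -c "
from h import *
status(); im,d,m=grab('scene'); save('s3.png',im)"
```

```text
t 24.45 tilt 0.1277 2223 car [247.02 271.44] [0.436 0.183 0.068] sw [307.48 241.51] [0.505 0.043 0.074] 637 wedge u 336 398 F [-0.4  0.5  0.5] p [ 0.467  -0.2691  0.1521]
```

View pics/s3.png

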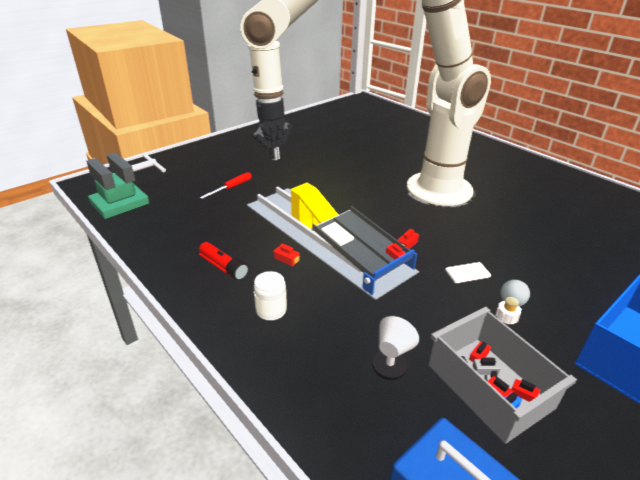

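The view shows the tool clear of everything, with its fingertip at (276,155). The chute rests on the wedge, the carrier is at the lip around (397,249), and the switch plate is still at the top around (338,233). The bystanders have not moved.

```bash
python3 -c "
from h import *
print(hand_in())"
```

```text
the job is handed in; nothing more can be done
None
```

I pushed the wedge in about 1 mm per step until the carrier began to slide, at a chute tilt of about 0.127 rad. I held it there while the carrier ran down to the blue stop, then backed the arm off and handed the job in at about 24.5 s.

Last checks, all after the arm had let go:
- **Tilt:** 0.128 rad, unchanged from while the wedge was held.
- **Carrier:** its centre is about 22 mm from the lip.
- **Switch plate:** still at the upper end. It read 1–2 mm off its position before the arm backed off, which is within the measuring error.
- **Push force:** at most about 5 N in the readings, which come once per move, so a brief peak between them would not show.
- **Bystanders:** none had visibly moved in the final picture, but I didn't measure them.

No check failed or disagreed. The hand-in gave no verdict.

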